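Set a stretcher bar against the flip stop

ROBOT

A 6-joint arm with a two-finger parallel gripper is mounted at the origin on the work surface; the furniture and walls round the work are solid. World frame = base frame: x ahead of the robot, y to its left, z up, the work surface at z = 0. Lengths are in m, angles in rad, forces in N, time in s.
With the tool pointing down it reaches from about 0.25 to 0.725 m from the base axis. Payload 4 kg.
Tool frame: the origin (TCP) lies midway between the tips of the shut fingers; the grasp point (between the pads) lies 19 mm behind it; z points along the fingers, x is the direction in which the jaws open and shut, and the axes are right-handed (so a half turn about z gives the same grasp; the last joint's range is limited). The gripper opens to 85 mm and grips with 20 to 120 N. Pads are 22 mm wide; open, the fingers measure 114 mm over their backs; the gripper's body (76 mm by 85 mm) begins 54 mm behind the grasp point. The pads swing forward as they close: fully open they stand 13 mm farther back than shut.
Start: joints at [-1.221, 0.241, 0.005, 1.335, 0, 1.571], TCP at [0.171, -0.47, 0.231] pointing down, gripper open.
Joint ranges: [-2.72, 2.72], [-1.05, 1.87], [-1.09, 1.28], [-1.99, 2.15], [-1.42, 1.44], [-3.14, 3.14]. Speed limits (rad/s): [2.79, 2.79, 3.14, 3.14, 3.14, 3.14].

INTERFACE

Orientations are given as a unit quaternion [x, y, z, w].
In Python, from workcell import telemetry, camera, get_calibration, bot gives the robot as it stands.
- The arm moves only by the tool step_arm, never from a script. Its argument "increments" is a list of rows, each an object with "slide": the shift along the tool's x, y, z in m, a list of three; "turn": the turn, a rotation vector about the tool's x, y, z in rad, a list of three; "grip": the closure, from -1 (fully open) to 1 (shut), so that 0 is half open. A call has 1 to 12 rows; each row shifts and turns the commanded pose from where the row before left it, along the tool's axes as they then stand; what a row does not reach is not made up. A row lasts 1/12 s, in which the tool goes at most 41.7 mm and 7.16 degrees, less where a joint would pass 70% of its speed; a pose out of reach is approached as far as the arm can. A call is refused whole if a number of a shift passes 0.0417 or a number of a turn 0.125, either way. A call with a gripper value outside its range is refused whole. The fingers move at their own pace and stop on an object; the grip force is fixed at half the most. Time passes only in rows, so rows that do not move let the fingers close. It gives the time, the measured TCP pose, the force and the opening at its end, in the units of the state.
- telemetry.get_obs(): the state, without advancing time (a new reading comes with each control period).
- camera(name): name is "side" or "top"; returns (picture, depth): 400x640x3 uint8, red, green, blue; 400x640 float32, m along the optical axis (not along the pixel's ray), 0 where there is no reading.
- get_calibration(name): a dict with "K" (3x3 intrinsics, pixels), "extrinsics" (4x4, takes a point from camera to world coordinates). Camera axes: x right, y down, z forward; pixel columns grow to the right and rows downward; lengths in m; the calibration is good to about 2 mm. A picture is of the moment at which its call begins. get_calibration takes no time and is no camera call.
- bot.job_done(): hands the job in, once; it reports no verdict.
The state is a dict: "clock": time; "joint_pos": joint angles; "joint_vel": joint speeds; "tau": joint torques, N m; "eef_pos": TCP position; "tool_rot": TCP orientation; "ft_force": force on the tool from outside, world axes, zero at the start; "ft_torque": the same for the moment, N m; "grip_width": finger opening in m.
Only numpy, scipy, OpenCV 4.12 (cv2) and the standard library are available. Lean on these libraries where they do the work, as an engineer would, in place of code of your own. Each camera call takes 0.05 s, during which the arm holds its last target. There are 200 camera calls.

TASK

Flip the fence's hinged stop arm fully down into the path, then push the wooden stretcher bar flush along the fence and slide it against the stop's sprung buffer, leaning on it with a push of about 12 N for a good second. Feel for the buffer, because its screw is set differently each time, and never load the stop with more than 22 N. Then ease off and leave the bar resting against the buffer and flush to the fence with the arm still down, and leave the ink bottle, tape roll and paint tube where they are.

Things in the scene. Friction and masses are not known exactly. Their poses are not given: they have to be found in the camera images.
- fixture: Fixed grey deck, top 12 mm above the table, aluminium fence on its far edge. Origin: z = 0, under the middle of the fence's working face. x: from deck to fence, y: along the fence. Fence face at x = 0, fence x 0 to 24 mm, top z = 50 mm; deck x -85 to +28, y -215 to +215 mm. The bar lies in front of the fence (x < 0) and has to travel towards +y.
- stop_mount: Dark steel flip stop clamped on the fence, fixed, axes parallel to the fixture's; its place along the fence varies. Origin: on the fence's face plane at z = 0, mid-stop. Hinge ears reach y = +-22 mm, z = 70 mm; clamp knob to x = +47 mm. It carries the hinged stop arm: aluminium, 18 mm wide (y +-9), 10 mm thick, reaching 67 mm from the hinge line, with a foot on its underside.
- stop_hinge (a point): Middle of the stop arm's hinge line, which runs along the fixture's y: at x = +12 mm, z = 60 mm in the stop_mount frame.
- flip_arm (a joint): Angle of the stop arm in rad: 0 = fully down (arm level, pointing to -x, its upper face at z = 65 mm; a hard stop), 1.57 = straight up, up to 1.9 = leaning back over the fence; it starts raised. The hinge is stiff (0.12 N m) and stays where it is left.
- flip_arm_end (a point): Point on the arm's upper (when raised: rear, +x) face, 62 mm from the hinge line, in the middle of its width.
- stop_foot (a point): Point on the -y face of the arm's foot (block 16 mm thick in y, 40 mm wide; with the arm down x = -45 to -5 mm, bottom z = 16 mm) where an adjusting screw stands out to -y, ending in a sprung black rubber disc, 17 mm wide. Disc end is 16 to 30 mm from this point: set anew each run, not measured. It gives 1 mm per 4 N (2.5 N more while moving at 10 mm/s), solid after 6.5 mm.
- bar: Loose pale wooden stretcher bar 50 (x) x 200 (y) x 22 mm, about 0.3 kg, lying on the deck a little away from and askew to the fence. Origin: centre of its underside; y along its length, its +y end faces the stop; flush to the fence its centre is 25 mm from the fence's face. It slides with 1 to 3 N of friction.
- ink_bottle: Bystander: small black dropper bottle, 25 mm wide, 80 mm tall, standing on the table; origin at the centre of its underside.
- tape_roll: Bystander: roll of masking tape, 94 mm across, 25 mm tall, lying on the table; origin at the centre of its underside.
- paint_tube: Bystander: paint tube 116 mm long, 34 mm tall, lying on the table; origin at the centre of its underside.
Things that resemble listed ones, but are neither listed nor needed, are in the scene too. There is more than one size of the bar; the one meant has the size given above.

How it is judged:
On the way, in this order (a step that is already met when the one before it is completed fails the run):
1. the stop arm is fully down (value of joint flip_arm below 0.05 rad), for 0.2 s.
2. the bar is pressed against the lowered stop with 6 to 22 N for half a second (contact force between bar and stop_mount above 6 N and value of joint flip_arm below 0.05 rad), for 0.5 s.
At the end, for the whole second after the job is handed in: The stop arm is down (within 0.05 rad); the bar lies flat on the deck, at rest, touching the stop's buffer, its side within 3 mm of the fence and parallel to it within 0.025 rad (value of joint flip_arm below 0.05 rad and contact force between bar and stop_mount above 0.05 N and x of bar in the frame of fixture above -0.028 m and z of bar in the frame of fixture below 0.015 m and angle between the y axis of bar and the y axis of fixture, either way round below 0.025 rad and angle between bar's own z axis and vertical below 0.03 rad and linear speed of bar below 0.01 m/s).
It fails at once if the stop is loaded by the bar with more than 22 N (contact force between bar and stop_mount above 22 N).
It fails at once if the ink bottle is moved or tipped (distance of ink_bottle from where it was at the start of the episode above 0.02 m or angle between ink_bottle's own z axis and vertical above 0.5 rad).
It fails at once if the tape roll is moved (distance of tape_roll from where it was at the start of the episode above 0.02 m).
It fails at once if the paint tube is moved (distance of paint_tube from where it was at the start of the episode above 0.02 m).
It also fails if it takes over 64 s, if anything falls off the work surface, if the arm or the gripper's body presses on something with over 40 N, if the wrist force passes 120 N, or if a joint passes its speed limit or range.

## Working session

There is one attempt and no reset: what is moved stays moved. The work goes in short steps, Python scripts to look and compute and a tool call to move; the robot and the scene stay as the last step left them, time stands still between calls to the robot, and variables do not carry over. Pictures are saved under pics/ and viewed, and the job is handed in when it is done.

Besides the shell and the picture viewer there is one more tool, called after ">>>" as name(argument=value, ...) on one line, values as JSON. step_arm: Moves the arm, as the interface text tells. Its arguments: {"type":"object","properties":{"increments":{"type":"array","items":{"type":"object","properties":{"slide":{"type":"array","items":{"type":"number"}},"turn":{"type":"array","items":{"type":"number"}},"grip":{"type":"number"}}}}},"required":["increments"]}

```bash
mkdir -p pics; cat > h.py <<'E'
import numpy as np, cv2
from workcell import telemetry, camera, get_calibration, bot
def snap(n,f):
    p,d=camera(n); cv2.imwrite('pics/'+f+'.png',p[:,:,::-1]); np.savez('pics/'+f+'.npz',p=p,d=d); return p,d
def pts(n,d):
    c=get_calibration(n);K=np.array(c['K']);T=np.array(c['extrinsics'])
    v,u=np.mgrid[:d.shape[0],:d.shape[1]]
    P=np.stack([(u-K[0,2])/K[0,0]*d,(v-K[1,2])/K[1,1]*d,d],-1)
    return P@T[:3,:3].T+T[:3,3]
E
python3 - <<'E'
from h import *
for n in('side','top'):
    p,d=snap(n,n+'0'); print(n,(d>0).mean(),np.round(get_calibration(n)['extrinsics'],3).tolist(),get_calibration(n)['K'])
print(telemetry.get_obs())
E
```

```text
side 0.994375 [[0.949, -0.166, 0.268, 0.057], [-0.315, -0.538, 0.782, -1.094], [0.014, -0.826, -0.563, 0.75], [0.0, 0.0, 0.0, 1.0]] [[472.08521675   0.         318.03393462]
 [  0.         472.08521675 207.95646564]
 [  0.           0.           1.        ]]
top 0.99602734375 [[0.026, -0.996, 0.087, 0.258], [-0.999, -0.024, 0.021, -0.145], [-0.018, -0.088, -0.996, 1.372], [0.0, 0.0, 0.0, 1.0]] [[421.96002777   0.         322.24689978]
 [  0.         421.96002777 193.75792244]
 [  0.           0.           1.        ]]
{'clock': 0.1, 'joint_pos': array([-1.22098542e+00,  2.41323626e-01,  3.89430699e-03,  1.33521401e+00,
        6.31189012e-06,  1.57078480e+00]), 'joint_vel': array([ 0.00080288, -0.00283939,  0.00235772, -0.00279039,  0.00019768,
       -0.0002628 ]), 'tau': array([ 7.27245310e-05, -3.73137724e+01,  2.53009719e+01,  1.08453803e-02,
       -2.74269729e-05, -1.46910128e-05]), 'eef_pos': array([ 0.17117203, -0.46919769,  0.23052248]), 'tool_rot': array([ 8.19368613e-01, -5.73266276e-01, -7.54871002e-04, -5.32005577e-04]), 'ft_force': array([-0.18600399,  0.12450779,  0.68125917]), 'ft_torque': array([ 0.03830118,  0.018777  , -0.03607083]), 'grip_width': 0.08530114844985845}
```

View pics/side0.png

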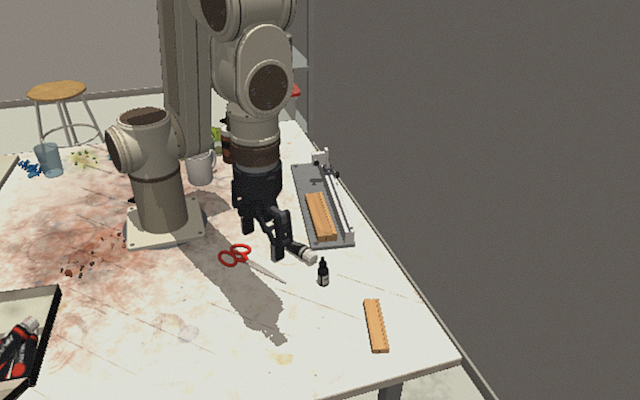

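View pics/top0.png

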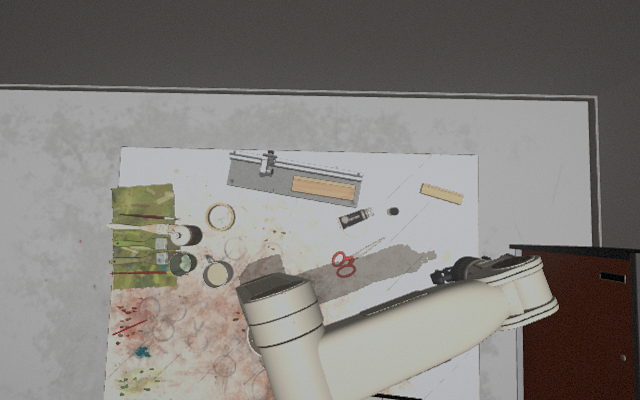

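The top view shows two bar candidates. One is on the deck at about (323,188). A shorter one lies on the table at about (441,194), seen from the side at (375,325). The flip stop is at (268,163), the tape roll at (221,217), the paint tube at (355,217) and the ink bottle at (393,211). Next I'll measure them and check the choice in a close crop.

```bash
python3 - <<'E'
from h import *
z=np.load('pics/top0.npz');p,d=z['p'],z['d'];P=pts('top',d)
def rect(m,name,P=P):
    m=cv2.morphologyEx(m.astype(np.uint8),cv2.MORPH_OPEN,np.ones((2,2)))
    n,l,s,c=cv2.connectedComponentsWithStats(m)
    for i in range(1,n):
        if s[i,4]>60:
            q=P[l==i]; r=cv2.minAreaRect(q[:,:2].astype(np.float32)*1000)
            print(name,np.round(c[i]),s[i,4],np.round(r[0],1),np.round(r[1],1),round(r[2],1),'z',np.round(np.percentile(q[:,2],[5,50,95]),3))
hsv=cv2.cvtColor(p,cv2.COLOR_RGB2HSV)
roi=np.zeros(d.shape,bool);roi[140:235,190:480]=1
rect(roi&(hsv[...,1]>70)&(hsv[...,0]<25)&(hsv[...,2]>120),'wood')
h=P[...,2]
rect(roi&(h>.006)&(h<.02)&(hsv[...,1]<50),'deck')
rect(roi&(h>.04),'tall'); rect(roi&(h>.085),'stop')
rect(roi&(h>.015),'any')
im=cv2.resize(cv2.imread('pics/top0.png')[140:240,200:480],None,fx=2.85,fy=2.85,interpolation=cv2.INTER_CUBIC)
im2=cv2.resize(cv2.imread('pics/side0.png')[140:260,240:400],None,fx=4,fy=4,interpolation=cv2.INTER_CUBIC)
im2=cv2.resize(im2,(400,300));c=np.zeros((590,798,3),np.uint8);c[:285]=im[:, :798];c[288:588,:400]=im2;cv2.imwrite('pics/crop0.png',c)
E
```

```text
wood [323. 189.] 811 [ 378.6 -127.3] [196.5 144.3] 44.4 z [0.017 0.034 0.039]
deck [284. 182.] 2306 [365.3 -18.9] [430.7 173.7] 81.1 z [0.004 0.012 0.019]
deck [349. 221.] 96 [ 285.7 -180.9] [36.4 84. ] 14.0 z [-0.001  0.014  0.022]
tall [294. 166.] 1190 [460.7 -39.8] [403.6 213.5] 55.2 z [0.025 0.05  0.115]
tall [194. 231.] 71 [246.1  70.3] [429.3  27.6] 89.5 z [0.039 0.074 0.106]
stop [266. 166.] 142 [369.7 -45. ] [295.5  48.9] 51.1 z [0.013 0.11  0.126]
any [294. 166.] 1342 [460.5 -39.4] [403.5 213.5] 55.3 z [0.012 0.05  0.114]
any [324. 189.] 1014 [ 341.6 -115.9] [206.9 157.4] 81.6 z [0.014 0.034 0.04 ]
any [220. 217.] 258 [297.3  55.8] [ 89.8 398.5] 1.5 z [-0.001  0.022  0.028]
any [361. 216.] 253 [ 307.6 -244.6] [34.9 86.6] 22.9 z [-0.     0.026  0.036]
any [196. 231.] 97 [246.   70.4] [429.5  28.2] 89.4 z [0.016 0.06  0.102]
```

View pics/crop0.png

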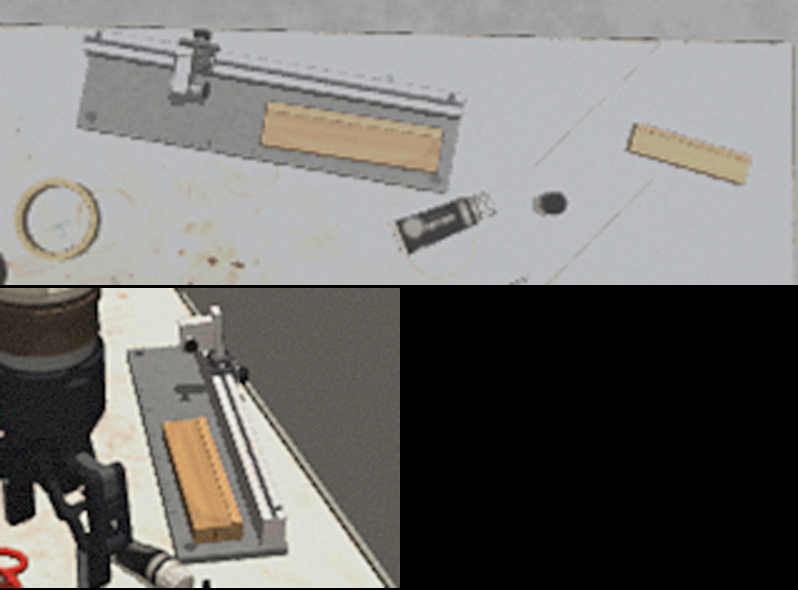

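The crop confirms it: the bar on the deck has the 50x200 proportions, and the table one is smaller. I'll now fit precise lines by casting rays onto known heights.

```bash
cat >> h.py <<'E'
def cast(n,uv,z):
    c=get_calibration(n);K=np.array(c['K']);T=np.array(c['extrinsics'])
    r=np.c_[(uv-K[[0,1],[2,2]])/K[[0,1],[0,1]],np.ones(len(uv))]@T[:3,:3].T
    return T[:3,3]+r*((z-T[2,3])/r[:,2])[:,None]
def big(m):
    m=cv2.morphologyEx(m.astype(np.uint8),cv2.MORPH_OPEN,np.ones((2,2)))
    n,l,s,c=cv2.connectedComponentsWithStats(m); return l==1+np.argmax(s[1:,4])
def rr(n,m,z):
    v,u=np.nonzero(m); q=cast(n,np.c_[u,v].astype(float),z)[:,:2]
    return cv2.minAreaRect((q*1000).astype(np.float32))
E
python3 - <<'E'
from h import *
z=np.load('pics/top0.npz');p,d=z['p'],z['d'];P=pts('top',d);h=P[...,2]
hsv=cv2.cvtColor(p,cv2.COLOR_RGB2HSV)
roi=np.zeros(d.shape,bool);roi[140:212,215:372]=1
wood=big(roi&(hsv[...,1]>60)&(hsv[...,0]<28)&(hsv[...,2]>110)&(h>.026)&(h<.042));print('bar',rr('top',wood,.034))
# fence
f=roi&(h>.043)&(h<.056)&(hsv[...,1]<60); print('fence',rr('top',big(f),.05))
dk=roi&(h>.006)&(h<.018)&(hsv[...,1]<60);print('deck',rr('top',big(dk),.012))
# brightness profile across fence in fence coords
s=roi&(h>.06); v,u=np.nonzero(s); print('stop px',u.min(),u.max(),v.min(),v.max()); q=P[s]; print(np.round(q[np.argsort(-q[:,2])][::8],3).tolist())
z2=np.load('pics/side0.npz');d2=z2['d'];P2=pts('side',d2)
m=np.zeros(d2.shape,bool);m[140:185,305:345]=1;m&=(P2[...,2]>.045)&(P2[...,2]<.15)&(P2[...,0]<.6);q=P2[m];print('side stop',len(q));print(np.round(q[np.argsort(-q[:,2])][::10],3).tolist())
E
```

```text
bar ((391.32989501953125, -121.77694702148438), (197.66024780273438, 48.72977828979492), 82.11852264404297)
fence ((449.38360595703125, -105.50521850585938), (283.5007019042969, 24.939531326293945), 81.2564697265625)
deck ((407.37835693359375, -25.783843994140625), (429.4339294433594, 86.46300506591797), 81.26045989990234)
stop px 217 366 142 210
[[0.258, -0.145, 1.372], [0.258, -0.145, 1.372], [0.258, -0.145, 1.372], [0.258, -0.145, 1.372], [0.258, -0.145, 1.372], [0.258, -0.145, 1.372], [0.258, -0.145, 1.372], [0.47, 0.049, 0.127], [0.476, 0.059, 0.125], [0.438, 0.061, 0.12], [0.45, 0.065, 0.119], [0.429, 0.058, 0.118], [0.444, 0.056, 0.116], [0.448, 0.053, 0.115], [0.441, 0.068, 0.114], [0.439, 0.068, 0.113], [0.454, 0.066, 0.112], [0.464, 0.054, 0.111], [0.443, 0.054, 0.108], [0.438, 0.043, 0.102], [0.446, 0.074, 0.1], [0.432, 0.04, 0.097], [0.429, 0.04, 0.096], [0.464, 0.051, 0.093], [0.468, 0.05, 0.082], [0.474, 0.045, 0.071], [0.474, 0.039, 0.069], [0.49, 0.072, 0.066], [0.466, 0.046, 0.061]]
side stop 467
[[0.473, 0.048, 0.13], [0.469, 0.055, 0.125], [0.469, 0.055, 0.118], [0
[... 294 characters left out ...]
458, 0.056, 0.097], [0.475, 0.052, 0.096], [0.43, 0.036, 0.095], [0.469, 0.053, 0.093], [0.457, 0.055, 0.091], [0.435, 0.034, 0.088], [0.44, 0.038, 0.086], [0.456, 0.05, 0.083], [0.437, 0.057, 0.08], [0.436, 0.054, 0.078], [0.473, 0.054, 0.072], [0.471, 0.04, 0.07], [0.489, 0.064, 0.067], [0.481, 0.042, 0.064], [0.475, 0.042, 0.061], [0.497, 0.059, 0.059], [0.491, 0.032, 0.057], [0.487, 0.04, 0.057], [0.484, 0.032, 0.055], [0.48, 0.036, 0.054], [0.478, 0.032, 0.053], [0.481, 0.032, 0.052], [0.47, 0.018, 0.052], [0.473, 0.0, 0.051], [0.486, 0.027, 0.051], [0.466, -0.002, 0.051], [0.468, -0.014, 0.05], [0.489, 0.035, 0.049], [0.471, 0.029, 0.049], [0.477, -0.007, 0.048], [0.463, 0.023, 0.047]]
```

Fixture frame in world: origin (0.449,-0.032), y axis (0.152,0.988). In that frame the bar centre is at (-44,-97) mm and the stop at y≈91, standing about straight up. I'll turn the tool so that its x points along the fence (+y), its y towards the fence (+x) and its z down.

>>> step_arm(increments=[{"turn": [0,0,-0.12],"grip": 1},{"turn": [0,0,-0.12],"grip": 1},{"turn": [0,0,-0.12],"grip": 1},{"turn": [0,0,-0.12],"grip": 1},{"turn": [0,0,-0.12],"grip": 1},{"turn": [0,0,-0.12],"grip": 1},{"turn": [0,0,-0.12],"grip": 1},{"turn": [0,0,-0.12],"grip": 1},{"turn": [0,0,-0.12],"grip": 1},{"turn": [0,0,-0.12],"grip": 1},{"turn": [0,0,-0.12],"grip": 1}])

```text
schema error: expected keys slide, turn, grip
```

>>> step_arm(increments=[{"turn": [0,0,-0.12],"grip": 1},{"turn": [0,0,-0.12],"grip": 1},{"turn": [0,0,-0.12],"grip": 1},{"turn": [0,0,-0.12],"grip": 1},{"turn": [0,0,-0.12],"grip": 1},{"turn": [0,0,-0.12],"grip": 1},{"turn": [0,0,-0.12],"grip": 1},{"turn": [0,0,-0.12],"grip": 1},{"turn": [0,0,-0.12],"grip": 1},{"turn": [0,0,-0.12],"grip": 1},{"turn": [0,0,-0.12],"grip": 1}])

```text
schema error: expected keys slide, turn, grip
```

>>> step_arm(increments=[{"slide": [0,0,0],"turn": [0,0,-0.12],"grip": 1},{"slide": [0,0,0],"turn": [0,0,-0.12],"grip": 1},{"slide": [0,0,0],"turn": [0,0,-0.12],"grip": 1},{"slide": [0,0,0],"turn": [0,0,-0.12],"grip": 1},{"slide": [0,0,0],"turn": [0,0,-0.12],"grip": 1},{"slide": [0,0,0],"turn": [0,0,-0.12],"grip": 1},{"slide": [0,0,0],"turn": [0,0,-0.12],"grip": 1},{"slide": [0,0,0],"turn": [0,0,-0.12],"grip": 1},{"slide": [0,0,0],"turn": [0,0,-0.12],"grip": 1},{"slide": [0,0,0],"turn": [0,0,-0.12],"grip": 1},{"slide": [0,0,0],"turn": [0,0,-0.12],"grip": 1}])

```text
clock: 1.02
eef_pos: [0.1712, -0.4694, 0.2308]
tool_rot: [0.999, 0.052, -0.0, -0.001]
ft_force: [-0.7, 0.3, -0.3]
grip_width: 0.0001
```

>>> step_arm(increments=[{"slide": [0,0,0],"turn": [0,0,-0.12],"grip": 1},{"slide": [0,0,0],"turn": [0,0,-0.12],"grip": 1},{"slide": [0,0,0],"turn": [0,0,-0.12],"grip": 1},{"slide": [0,0,0],"turn": [0,0,-0.12],"grip": 1},{"slide": [0,0,0],"turn": [0,0,-0.12],"grip": 1},{"slide": [0,0,0],"turn": [0,0,-0.12],"grip": 1},{"slide": [0,0,0],"turn": [0,0,-0.12],"grip": 1},{"slide": [0,0,0],"turn": [0,0,-0.12],"grip": 1},{"slide": [0,0,0],"turn": [0,0,-0.12],"grip": 1},{"slide": [0,0,0],"turn": [0,0,-0.12],"grip": 1},{"slide": [0,0,0],"turn": [0,0,-0.12],"grip": 1},{"slide": [0,0,0],"turn": [0,0,0],"grip": 1}])

```text
clock: 2.02
eef_pos: [0.1712, -0.4694, 0.2308]
tool_rot: [0.758, 0.652, 0.0, -0.001]
ft_force: [0.4, -0.6, 0.0]
grip_width: -0.0
```

>>> step_arm(increments=[{"slide": [0.03,0.013,0],"turn": [0,0,0],"grip": 1},{"slide": [0.03,0.013,0],"turn": [0,0,0],"grip": 1},{"slide": [0.03,0.013,0],"turn": [0,0,0],"grip": 1},{"slide": [0.03,0.013,0],"turn": [0,0,0],"grip": 1},{"slide": [0.03,0.013,0],"turn": [0,0,0],"grip": 1},{"slide": [0.03,0.013,0],"turn": [0,0,0],"grip": 1},{"slide": [0.03,0.013,0],"turn": [0,0,0],"grip": 1},{"slide": [0.03,0.013,0],"turn": [0,0,0],"grip": 1},{"slide": [0.03,0.013,0],"turn": [0,0,0],"grip": 1},{"slide": [0.03,0.013,0],"turn": [0,0,0],"grip": 1},{"slide": [0.03,0.013,0],"turn": [0,0,0],"grip": 1},{"slide": [0.03,0.013,0],"turn": [0,0,0],"grip": 1}])

```text
clock: 3.02
eef_pos: [0.3804, -0.1359, 0.2313]
tool_rot: [0.76, 0.65, -0.0, 0.0]
ft_force: [1.0, -0.9, -0.8]
grip_width: -0.0001
```

>>> step_arm(increments=[{"slide": [0.03,0.013,0],"turn": [0,0,0],"grip": 1},{"slide": [0.03,0.013,0],"turn": [0,0,0],"grip": 1},{"slide": [0.03,0.013,0],"turn": [0,0,0],"grip": 1},{"slide": [0.03,0.013,0],"turn": [0,0,0],"grip": 1},{"slide": [0.03,0.013,0],"turn": [0,0,0],"grip": 1},{"slide": [0.03,0.013,0],"turn": [0,0,0],"grip": 1},{"slide": [0.026,0.015,0],"turn": [0,0,0],"grip": 1},{"slide": [0,0,0],"turn": [0,0,0],"grip": 1}])

```text
clock: 3.68
eef_pos: [0.5057, 0.0561, 0.2305]
tool_rot: [0.758, 0.652, 0.001, -0.0]
ft_force: [0.3, -1.4, 0.1]
grip_width: -0.0001
```

```bash
cat >> h.py <<'E'
O=np.array([.4494,-.0322]);fy=np.array([.152,.9884]);fx=np.array([.9884,-.152])
def st():
    o=telemetry.get_obs();e=o['eef_pos'];f=o['ft_force'];r=e[:2]-O
    print('t',round(o['clock'],2),'fix mm',np.round([r@fx*1e3,r@fy*1e3,e[2]*1e3],1),'F fix',np.round([f[:2]@fx,f[:2]@fy,f[2]],1),'j',np.round(o['joint_pos'],2))
E
python3 -c "
from h import *
st()
p,d=snap('side','side1');st()
cv2.imwrite('pics/side1c.png',cv2.resize(p[100:260,200:400,::-1],None,fx=3.7,fy=3.7,interpolation=cv2.INTER_CUBIC))"
```

```text
t 3.68 fix mm [ 42.3  95.8 230.5] F fix [ 0.6 -1.4  0.1] j [0.11 0.26 0.02 1.34 0.   0.26]
t 3.73 fix mm [ 40.8  93.7 230.4] F fix [ 0.5  0.1 -0.1] j [0.11 0.26 0.02 1.34 0.   0.26]
```

View pics/side1c.png

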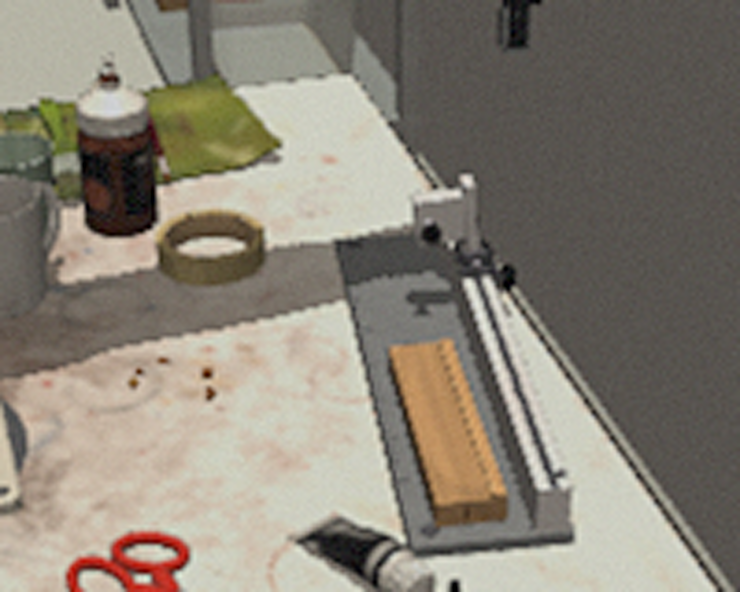

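The side view shows the stop arm upright at crop (465,210), with its buffer at (430,232), and the closed tool above and behind it. I'll lower the tool behind the arm and follow the flip arc.

>>> step_arm(increments=[{"slide": [0,0,0.02],"turn": [0,0,0],"grip": 1},{"slide": [0,0,0.02],"turn": [0,0,0],"grip": 1},{"slide": [0,0,0.02],"turn": [0,0,0],"grip": 1},{"slide": [0,0,0.02],"turn": [0,0,0],"grip": 1},{"slide": [-0.001,0,0.02],"turn": [0,0,0],"grip": 1},{"slide": [-0.001,0,0.02],"turn": [0,0,0],"grip": 1},{"slide": [0,0,0],"turn": [0,0,0],"grip": 1},{"slide": [0,-0.0065,0],"turn": [0,0,0],"grip": 1},{"slide": [0,-0.0065,0],"turn": [0,0,0],"grip": 1},{"slide": [0,-0.0065,0],"turn": [0,0,0],"grip": 1},{"slide": [0,-0.0065,0],"turn": [0,0,0],"grip": 1},{"slide": [0,-0.0063,0.0015],"turn": [0,0,0],"grip": 1}])

```text
clock: 4.73
eef_pos: [0.4712, 0.0551, 0.1113]
tool_rot: [0.759, 0.651, 0.001, 0.001]
ft_force: [1.3, -0.0, 1.1]
grip_width: -0.0003
```

>>> step_arm(increments=[{"slide": [0,-0.0063,0.0025],"turn": [0,0,0],"grip": 1},{"slide": [0,-0.0056,0.003],"turn": [0,0,0],"grip": 1},{"slide": [0,-0.0056,0.004],"turn": [0,0,0],"grip": 1},{"slide": [0,-0.0045,0.0048],"turn": [0,0,0],"grip": 1},{"slide": [0,-0.0044,0.0048],"turn": [0,0,0],"grip": 1},{"slide": [0,-0.0031,0.0057],"turn": [0,0,0],"grip": 1},{"slide": [0,-0.0031,0.0058],"turn": [0,0,0],"grip": 1},{"slide": [0,-0.0015,0.005],"turn": [0,0,0],"grip": 1},{"slide": [0,-0.0015,0.005],"turn": [0,0,0],"grip": 1},{"slide": [0,0,0],"turn": [0,0,0],"grip": 1}])

```text
clock: 5.57
eef_pos: [0.4345, 0.0603, 0.0679]
tool_rot: [0.759, 0.651, -0.001, -0.001]
ft_force: [0.1, -0.0, 0.0]
grip_width: -0.0003
```

```bash
python3 -c "
from h import *
st()
p,d=snap('side','side2')
cv2.imwrite('pics/side2c.png',cv2.resize(p[100:260,200:400,::-1],None,fx=3.7,fy=3.7,interpolation=cv2.INTER_CUBIC))"
```

```text
t 5.57 fix mm [-28.8  89.1  67.9] F fix [ 0.1 -0.   0. ] j [ 0.14  0.27 -0.42  0.88 -0.    0.29]
```

View pics/side2c.png

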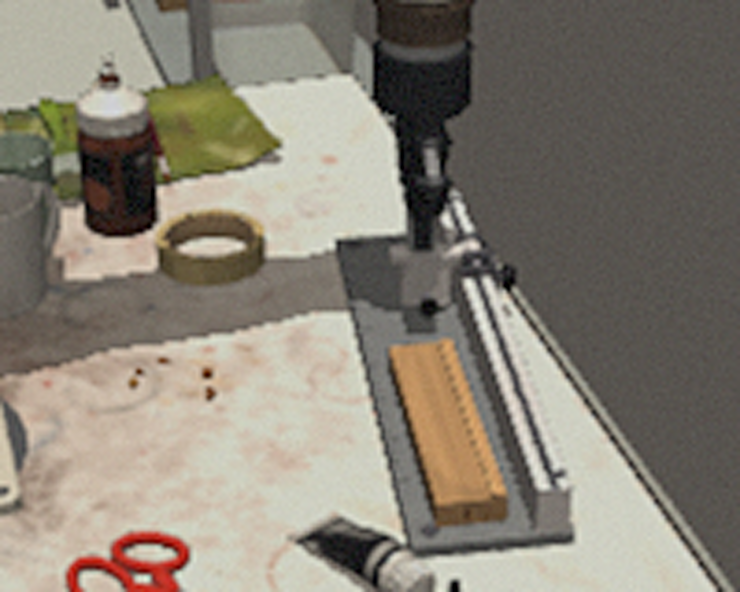

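The arm is nearly level in the side view (foot at crop (425,275), disc at (430,308)). I'll press down until I feel the hard stop.

>>> step_arm(increments=[{"slide": [0,0,0.001],"turn": [0,0,0],"grip": 1},{"slide": [0,0,0.001],"turn": [0,0,0],"grip": 1},{"slide": [0,0,0.001],"turn": [0,0,0],"grip": 1},{"slide": [0,0,0.0005],"turn": [0,0,0],"grip": 1},{"slide": [0,0,0],"turn": [0,0,0],"grip": 1},{"slide": [0,0,0],"turn": [0,0,0],"grip": 1}])

```text
clock: 6.12
eef_pos: [0.4358, 0.0604, 0.0657]
tool_rot: [0.759, 0.651, 0.0, 0.0]
ft_force: [0.1, -0.6, 1.1]
grip_width: -0.0001
```

>>> step_arm(increments=[{"slide": [0,0,0.0005],"turn": [0,0,0],"grip": 1},{"slide": [0,0,0.0005],"turn": [0,0,0],"grip": 1},{"slide": [0,0,0.0005],"turn": [0,0,0],"grip": 1},{"slide": [0,0,0.0005],"turn": [0,0,0],"grip": 1},{"slide": [0,0,0],"turn": [0,0,0],"grip": 1}])

```text
clock: 6.53
eef_pos: [0.4358, 0.0604, 0.0649]
tool_rot: [0.759, 0.651, 0.0, 0.0]
ft_force: [-3.6, -0.3, 10.9]
grip_width: -0.0
```

Hard stop felt: 10.9 N with the upper face at z=64.9 mm. I'll hold briefly, lift, and go to the bar's near side with the gripper open.

>>> step_arm(increments=[{"slide": [0,0,0],"turn": [0,0,0],"grip": 1},{"slide": [0,0,0],"turn": [0,0,0],"grip": 1},{"slide": [0,0,0],"turn": [0,0,0],"grip": 1},{"slide": [0,0,-0.02],"turn": [0,0,0],"grip": 1},{"slide": [0,0,-0.02],"turn": [0,0,0],"grip": 1},{"slide": [0,0,-0.02],"turn": [0,0,0],"grip": 1},{"slide": [-0.029,-0.01,0],"turn": [0,0,0],"grip": -1},{"slide": [-0.029,-0.01,0],"turn": [0,0,0],"grip": -1},{"slide": [-0.029,-0.01,0],"turn": [0,0,0],"grip": -1},{"slide": [-0.029,-0.01,0],"turn": [0,0,0],"grip": -1},{"slide": [-0.029,-0.01,0],"turn": [0,0,0],"grip": -1},{"slide": [-0.029,-0.014,0],"turn": [0,0,0],"grip": -1}])

```text
clock: 7.53
eef_pos: [0.346, -0.1031, 0.1239]
tool_rot: [0.758, 0.652, 0.0, 0.001]
ft_force: [0.6, -0.7, 0.4]
grip_width: 0.0725
```

>>> step_arm(increments=[{"slide": [0,0,0.02],"turn": [0,0,0],"grip": -1},{"slide": [0,0,0.02],"turn": [0,0,0],"grip": -1},{"slide": [0,0,0.02],"turn": [0,0,0],"grip": -1},{"slide": [0,0,0.015],"turn": [0,0,0],"grip": -1},{"slide": [0,0,0],"turn": [0,0,0],"grip": -1}])

```text
clock: 7.95
eef_pos: [0.3436, -0.1014, 0.0465]
tool_rot: [0.759, 0.651, -0.001, -0.002]
ft_force: [-0.5, -0.1, 0.1]
grip_width: 0.0856
```

```bash
python3 -c "
from h import *
st()
p,d=snap('side','side3')
cv2.imwrite('pics/side3c.png',cv2.resize(p[100:260,200:400,::-1],None,fx=3.7,fy=3.7,interpolation=cv2.INTER_CUBIC))"
```

```text
t 7.95 fix mm [-94.  -84.5  46.5] F fix [-0.5 -0.2  0.1] j [-0.29  0.17 -0.63  0.77 -0.   -0.13]
```

View pics/side3c.png

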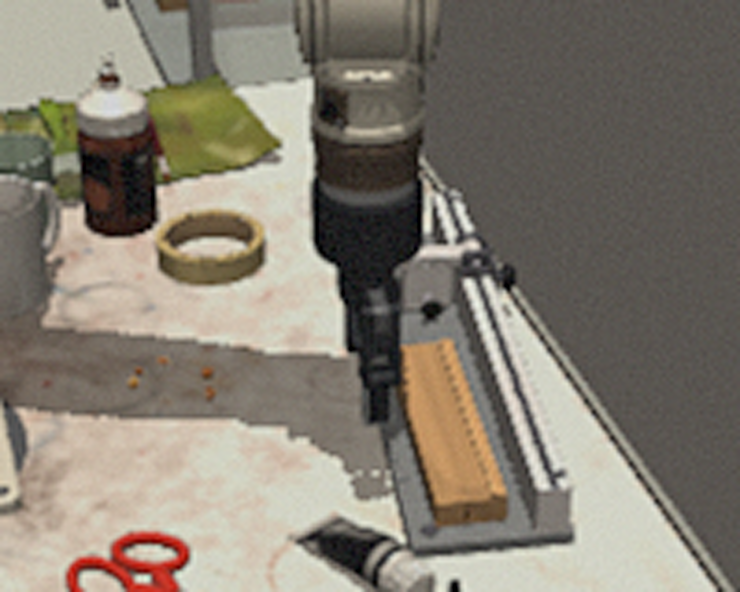

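The arm is down and the fingers are beside the bar, clear of the tube. I'll lower and push towards the fence.

>>> step_arm(increments=[{"slide": [0,0,0.013],"turn": [0,0,0],"grip": -1},{"slide": [0,0,0.013],"turn": [0,0,0],"grip": -1},{"slide": [0,0,0.013],"turn": [0,0,0],"grip": -1},{"slide": [0,0.004,0],"turn": [0,0,0],"grip": -1},{"slide": [0,0.004,0],"turn": [0,0,0],"grip": -1},{"slide": [0,0.004,0],"turn": [0,0,0],"grip": -1},{"slide": [0,0.003,0],"turn": [0,0,0],"grip": -1},{"slide": [0,0.003,0],"turn": [0,0,0],"grip": -1},{"slide": [0,0.003,0],"turn": [0,0,0],"grip": -1},{"slide": [0,0.003,0],"turn": [0,0,0],"grip": -1},{"slide": [0,0.002,0],"turn": [0,0,0],"grip": -1}])

```text
clock: 8.92
eef_pos: [0.372, -0.1059, 0.0098]
tool_rot: [0.759, 0.651, -0.0, -0.0]
ft_force: [-2.0, 0.9, 1.8]
grip_width: 0.0854
```

```bash
python3 -c "
from h import *
st()"
```

```text
t 8.92 fix mm [-65.3 -84.6   9.8] F fix [-2.1  0.6  1.8] j [-0.28  0.28 -0.62  0.68 -0.   -0.13]
```

>>> step_arm(increments=[{"slide": [0,0.001,0],"turn": [0,0,0],"grip": -1},{"slide": [0,0.001,0],"turn": [0,0,0],"grip": -1},{"slide": [0,0.001,0],"turn": [0,0,0],"grip": -1},{"slide": [0,0.001,0],"turn": [0,0,0],"grip": -1},{"slide": [0,0,0],"turn": [0,0,0],"grip": -1}])

```text
clock: 9.33
eef_pos: [0.3761, -0.1065, 0.0097]
tool_rot: [0.759, 0.651, 0.0, 0.0]
ft_force: [-1.2, -0.8, -0.4]
grip_width: 0.0854
```

```bash
python3 -c "
from h import *
st()"
```

```text
t 9.33 fix mm [-61.2 -84.6   9.7] F fix [-1.1 -1.  -0.4] j [-0.28  0.28 -0.61  0.68  0.   -0.12]
```

>>> step_arm(increments=[{"slide": [0,0.001,0],"turn": [0,0,0],"grip": -1},{"slide": [0,0.001,0],"turn": [0,0,0],"grip": -1},{"slide": [0,0,0],"turn": [0,0,0],"grip": -1}])

```text
clock: 9.58
eef_pos: [0.3782, -0.1068, 0.0097]
tool_rot: [0.759, 0.651, 0.0, 0.0]
ft_force: [-1.6, -0.3, -0.9]
grip_width: 0.0853
```

>>> step_arm(increments=[{"slide": [0,0.001,0],"turn": [0,0,0],"grip": -1},{"slide": [0,0,0],"turn": [0,0,0],"grip": -1}])

```text
clock: 9.75
eef_pos: [0.3784, -0.1069, 0.0097]
tool_rot: [0.759, 0.651, -0.0, -0.0]
ft_force: [-2.7, 0.7, 1.5]
grip_width: 0.0853
```

>>> step_arm(increments=[{"slide": [0,0.001,0],"turn": [0,0,0],"grip": -1},{"slide": [0,0,0],"turn": [0,0,0],"grip": -1}])

```text
clock: 9.92
eef_pos: [0.3784, -0.1068, 0.0095]
tool_rot: [0.759, 0.651, -0.001, -0.001]
ft_force: [-5.8, -0.1, 4.0]
grip_width: 0.0853
```

>>> step_arm(increments=[{"slide": [0,0.001,0],"turn": [0,0,0],"grip": -1},{"slide": [0,0,0],"turn": [0,0,0],"grip": -1},{"slide": [0,-0.002,0],"turn": [0,0,0],"grip": -1},{"slide": [0,-0.007,0],"turn": [0,0,0],"grip": -1},{"slide": [0,-0.007,0],"turn": [0,0,0],"grip": -1},{"slide": [0,0,-0.025],"turn": [0,0,0],"grip": -1},{"slide": [0,0,-0.025],"turn": [0,0,0],"grip": -1},{"slide": [0,0,-0.025],"turn": [0,0,0],"grip": -1},{"slide": [-0.03,0.01,0],"turn": [0,0,0],"grip": 1},{"slide": [-0.03,0.01,0],"turn": [0,0,0],"grip": 1},{"slide": [-0.03,0.01,0],"turn": [0,0,0],"grip": 1},{"slide": [-0.03,0.01,0],"turn": [0,0,0],"grip": 1}])

```text
clock: 10.92
eef_pos: [0.3868, -0.2309, 0.0854]
tool_rot: [0.758, 0.652, 0.001, 0.001]
ft_force: [0.6, 0.6, -0.3]
grip_width: 0.0388
```

>>> step_arm(increments=[{"slide": [-0.02,0.006,0],"turn": [0,0,0],"grip": 1},{"slide": [0,0,0],"turn": [0,0,0],"grip": 1}])

```text
clock: 11.08
eef_pos: [0.3908, -0.2544, 0.0853]
tool_rot: [0.76, 0.65, 0.0, 0.003]
ft_force: [0.6, -0.2, -0.4]
grip_width: 0.0125
```

```bash
python3 -c "
from h import *
st()
p,d=snap('side','side4')
cv2.imwrite('pics/side4c.png',cv2.resize(p[130:290,230:430,::-1],None,fx=3.7,fy=3.7,interpolation=cv2.INTER_CUBIC))
p,d=snap('top','top4')
cv2.imwrite('pics/top4c.png',cv2.resize(p[130:250,200:420,::-1],None,fx=3.6,fy=3.6,interpolation=cv2.INTER_CUBIC))
P=pts('top',d);h=P[...,2];hsv=cv2.cvtColor(p,cv2.COLOR_RGB2HSV)
roi=np.zeros(d.shape,bool);roi[140:212,215:372]=1
print(rr('top',big(roi&(hsv[...,1]>60)&(hsv[...,0]<28)&(hsv[...,2]>110)&(h>.026)&(h<.042)),.034))"
```

```text
t 11.08 fix mm [ -24.2 -228.5   85.3] F fix [ 0.6 -0.1 -0.4] j [-0.58  0.29 -0.33  0.94 -0.   -0.42]
((410.6722106933594, -110.96821594238281), (170.6311492919922, 49.6782112121582), 80.7730712890625)
```

View pics/side4c.png

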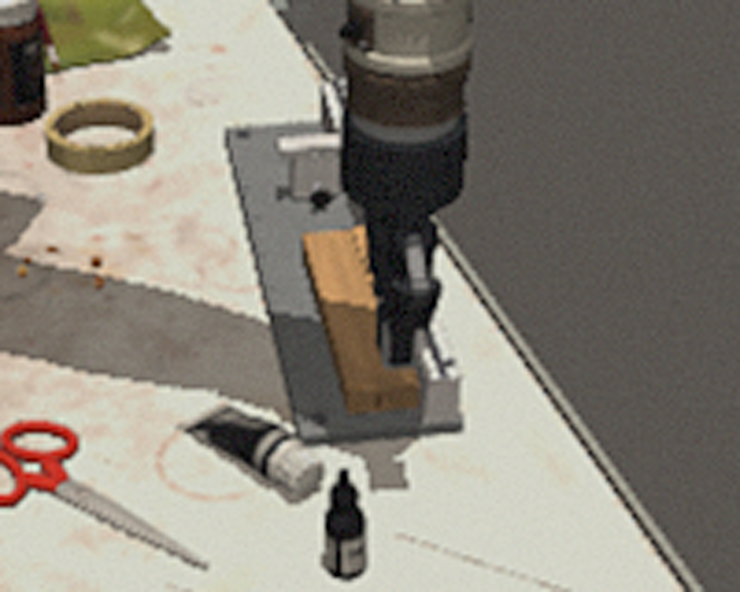

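View pics/top4c.png

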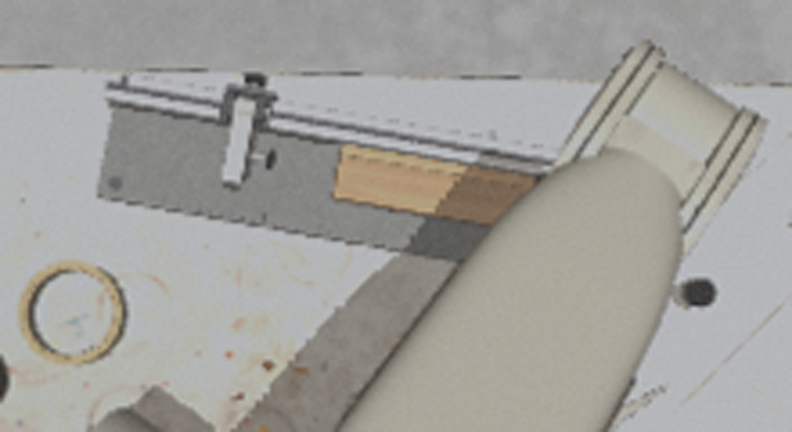

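The bar lies flush to the fence with its +y end at y≈1 mm. The disc is about 57 mm on, at top crop (272,158). I'll lower behind the bar's end and push along.

>>> step_arm(increments=[{"slide": [0,0,0.02],"turn": [0,0,0],"grip": 1},{"slide": [0,0,0.02],"turn": [0,0,0],"grip": 1},{"slide": [0,0,0.02],"turn": [0,0,0],"grip": 1},{"slide": [0,0,0.006],"turn": [0,0,0],"grip": 1},{"slide": [0,0,0],"turn": [0,0,0],"grip": 1},{"slide": [0.004,0,0],"turn": [0,0,0],"grip": 1},{"slide": [0.004,0,0],"turn": [0,0,0],"grip": 1},{"slide": [0.003,0,0],"turn": [0,0,0],"grip": 1},{"slide": [0.003,0,0],"turn": [0,0,0],"grip": 1},{"slide": [0.003,0,0],"turn": [0,0,0],"grip": 1},{"slide": [0.003,0,0],"turn": [0,0,0],"grip": 1}])

```text
clock: 12.1
eef_pos: [0.3927, -0.2306, 0.0193]
tool_rot: [0.759, 0.651, -0.0, 0.001]
ft_force: [-0.5, -2.6, 2.3]
grip_width: -0.0002
```

```bash
python3 -c "
from h import *
st()
q=cast('top',np.array([[275.6,173.9]]),.028)[0,:2]-O;print(q@fx,q@fy)"
```

```text
t 12.1 fix mm [ -25.9 -204.8   19.3] F fix [-0.1 -2.6  2.3] j [-0.53  0.37 -0.44  0.76 -0.   -0.38]
-0.023555092846063264 0.06424844171543824
```

>>> step_arm(increments=[{"slide": [0.004,0,0],"turn": [0,0,0],"grip": 1},{"slide": [0.004,0,0],"turn": [0,0,0],"grip": 1},{"slide": [0.004,0,0],"turn": [0,0,0],"grip": 1},{"slide": [0.004,0,0],"turn": [0,0,0],"grip": 1},{"slide": [0.004,0,0],"turn": [0,0,0],"grip": 1},{"slide": [0.004,0,0],"turn": [0,0,0],"grip": 1},{"slide": [0.004,0,0],"turn": [0,0,0],"grip": 1},{"slide": [0.003,0,0],"turn": [0,0,0],"grip": 1},{"slide": [0.002,0,0],"turn": [0,0,0],"grip": 1},{"slide": [0,0,0],"turn": [0,0,0],"grip": 1}])

```text
clock: 12.93
eef_pos: [0.3971, -0.197, 0.0186]
tool_rot: [0.758, 0.652, 0.0, -0.0]
ft_force: [-0.6, -0.1, 0.2]
grip_width: -0.0004
```

```bash
python3 -c "
from h import *
st()
p,d=snap('side','side5')
cv2.imwrite('pics/side5c.png',cv2.resize(p[130:290,230:430,::-1],None,fx=3.7,fy=3.7,interpolation=cv2.INTER_CUBIC))
p,d=snap('top','top5')
cv2.imwrite('pics/top5c.png',cv2.resize(p[140:215,220:350,::-1],None,fx=6,fy=6,interpolation=cv2.INTER_CUBIC))"
```

```text
t 12.93 fix mm [ -26.6 -170.8   18.6] F fix [-0.6 -0.2  0.2] j [-0.46  0.35 -0.47  0.75  0.   -0.31]
```

View pics/side5c.png

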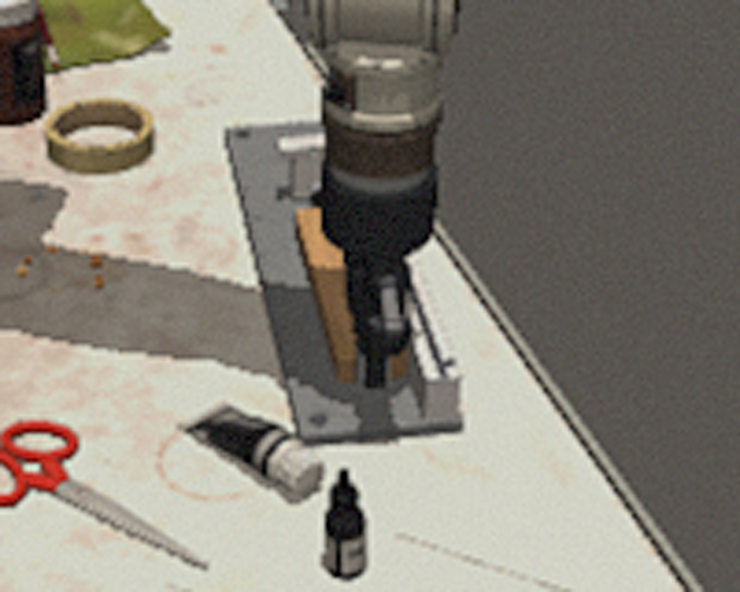

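View pics/top5c.png

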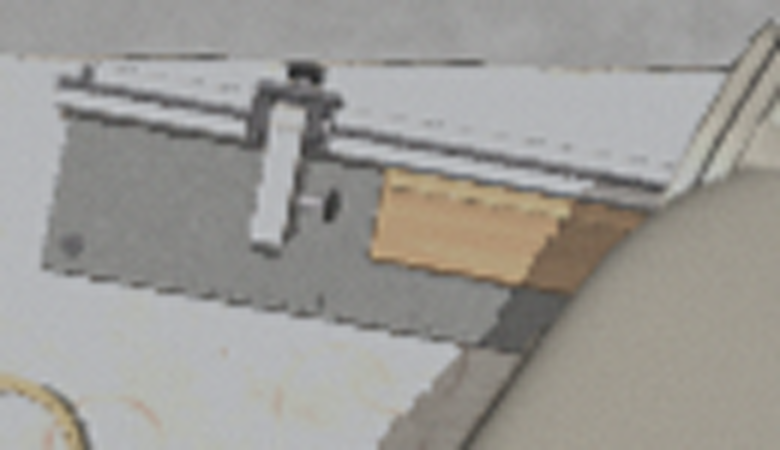

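The gap to the disc is about 20 mm in the top view (bar end at crop x≈376, disc at ≈340). I'll close most of it, then creep.

>>> step_arm(increments=[{"slide": [0.002,0,0],"turn": [0,0,0],"grip": 1},{"slide": [0.002,0,0],"turn": [0,0,0],"grip": 1},{"slide": [0.002,0,0],"turn": [0,0,0],"grip": 1},{"slide": [0.002,0,0],"turn": [0,0,0],"grip": 1},{"slide": [0.002,0,0],"turn": [0,0,0],"grip": 1},{"slide": [0.002,0,0],"turn": [0,0,0],"grip": 1},{"slide": [0.001,0,0],"turn": [0,0,0],"grip": 1},{"slide": [0.001,0,0],"turn": [0,0,0],"grip": 1}])

```text
clock: 13.7
eef_pos: [0.3993, -0.1837, 0.0187]
tool_rot: [0.759, 0.652, -0.0, 0.0]
ft_force: [-0.3, -0.1, -0.5]
grip_width: 0.0001
```

>>> step_arm(increments=[{"slide": [0.0007,0,0],"turn": [0,0,0],"grip": 1},{"slide": [0.0007,0,0],"turn": [0,0,0],"grip": 1},{"slide": [0.0007,0,0],"turn": [0,0,0],"grip": 1},{"slide": [0.0007,0,0],"turn": [0,0,0],"grip": 1}])

```text
clock: 14.03
eef_pos: [0.3997, -0.1811, 0.0187]
tool_rot: [0.759, 0.651, 0.0, -0.0]
ft_force: [-0.1, -0.4, -1.0]
grip_width: -0.0002
```

>>> step_arm(increments=[{"slide": [0.0007,0,0],"turn": [0,0,0],"grip": 1},{"slide": [0.0007,0,0],"turn": [0,0,0],"grip": 1},{"slide": [0.0007,0,0],"turn": [0,0,0],"grip": 1}])

```text
clock: 14.28
eef_pos: [0.4, -0.179, 0.0187]
tool_rot: [0.759, 0.651, -0.0, -0.0]
ft_force: [0.4, -0.8, -0.5]
grip_width: 0.0001
```

>>> step_arm(increments=[{"slide": [0.0007,0,0],"turn": [0,0,0],"grip": 1},{"slide": [0.0007,0,0],"turn": [0,0,0],"grip": 1},{"slide": [0.0007,0,0],"turn": [0,0,0],"grip": 1}])

```text
clock: 14.53
eef_pos: [0.4004, -0.1769, 0.0187]
tool_rot: [0.759, 0.651, 0.0, 0.0]
ft_force: [-0.5, -1.8, -1.0]
grip_width: -0.0005
```

>>> step_arm(increments=[{"slide": [0.0007,0,0],"turn": [0,0,0],"grip": 1},{"slide": [0.0007,0,0],"turn": [0,0,0],"grip": 1},{"slide": [0,0,0],"turn": [0,0,0],"grip": 1}])

```text
clock: 14.78
eef_pos: [0.4006, -0.1754, 0.0187]
tool_rot: [0.759, 0.652, 0.0, -0.0]
ft_force: [-0.5, -1.8, -0.4]
grip_width: -0.0001
```

>>> step_arm(increments=[{"slide": [0.0007,0,0],"turn": [0,0,0],"grip": 1},{"slide": [0.0007,0,0],"turn": [0,0,0],"grip": 1},{"slide": [0,0,0],"turn": [0,0,0],"grip": 1}])

```text
clock: 15.03
eef_pos: [0.4008, -0.1743, 0.0187]
tool_rot: [0.759, 0.651, -0.0, 0.0]
ft_force: [0.2, -1.2, -0.6]
grip_width: 0.0002
```

>>> step_arm(increments=[{"slide": [0.0007,0,0],"turn": [0,0,0],"grip": 1},{"slide": [0.0007,0,0],"turn": [0,0,0],"grip": 1},{"slide": [0,0,0],"turn": [0,0,0],"grip": 1}])

```text
clock: 15.28
eef_pos: [0.401, -0.1735, 0.0188]
tool_rot: [0.759, 0.651, -0.001, 0.001]
ft_force: [-1.2, -4.8, -0.4]
grip_width: 0.0003
```

>>> step_arm(increments=[{"slide": [0.0007,0,0],"turn": [0,0,0],"grip": 1},{"slide": [0.0007,0,0],"turn": [0,0,0],"grip": 1},{"slide": [0,0,0],"turn": [0,0,0],"grip": 1}])

```text
clock: 15.53
eef_pos: [0.4012, -0.1728, 0.0189]
tool_rot: [0.759, 0.651, -0.001, 0.001]
ft_force: [-1.6, -7.1, -2.0]
grip_width: 0.0
```

Buffer found: the force rises with travel. I'll build up to about 14 N at the wrist, of which 1–3 N is bar friction.

>>> step_arm(increments=[{"slide": [0.0007,0,0],"turn": [0,0,0],"grip": 1},{"slide": [0.0007,0,0],"turn": [0,0,0],"grip": 1},{"slide": [0.0007,0,0],"turn": [0,0,0],"grip": 1},{"slide": [0,0,0],"turn": [0,0,0],"grip": 1}])

```text
clock: 15.87
eef_pos: [0.4014, -0.1719, 0.019]
tool_rot: [0.759, 0.651, -0.002, 0.002]
ft_force: [-1.9, -10.0, -0.6]
grip_width: -0.0001
```

```bash
python3 -c "
from h import *
st()"
```

```text
t 15.87 fix mm [ -26.2 -145.4   19. ] F fix [ -0.4 -10.1  -0.6] j [-0.4   0.34 -0.48  0.74 -0.01 -0.25]
```

>>> step_arm(increments=[{"slide": [0.0007,0,0],"turn": [0,0,0],"grip": 1},{"slide": [0.0007,0,0],"turn": [0,0,0],"grip": 1},{"slide": [0.0006,0,0],"turn": [0,0,0],"grip": 1},{"slide": [0,0,0],"turn": [0,0,0],"grip": 1},{"slide": [0,0,0],"turn": [0,0,0],"grip": 1}])

```text
clock: 16.28
eef_pos: [0.4015, -0.171, 0.0191]
tool_rot: [0.759, 0.651, -0.003, 0.003]
ft_force: [-2.9, -13.3, -1.8]
grip_width: 0.0002
```

About 13.6 N at the wrist, with about 3 mm of travel into the buffer, so about 12 N on the stop. I'll hold.

>>> step_arm(increments=[{"slide": [0,0,0],"turn": [0,0,0],"grip": 1},{"slide": [0,0,0],"turn": [0,0,0],"grip": 1},{"slide": [0,0,0],"turn": [0,0,0],"grip": 1},{"slide": [0,0,0],"turn": [0,0,0],"grip": 1},{"slide": [0,0,0],"turn": [0,0,0],"grip": 1},{"slide": [0,0,0],"turn": [0,0,0],"grip": 1},{"slide": [0,0,0],"turn": [0,0,0],"grip": 1},{"slide": [0,0,0],"turn": [0,0,0],"grip": 1},{"slide": [0,0,0],"turn": [0,0,0],"grip": 1},{"slide": [0,0,0],"turn": [0,0,0],"grip": 1},{"slide": [0,0,0],"turn": [0,0,0],"grip": 1},{"slide": [0,0,0],"turn": [0,0,0],"grip": 1}])

```text
clock: 17.28
eef_pos: [0.4015, -0.171, 0.0191]
tool_rot: [0.759, 0.651, -0.003, 0.003]
ft_force: [-3.5, -13.4, -0.4]
grip_width: -0.0003
```

>>> step_arm(increments=[{"slide": [0,0,0],"turn": [0,0,0],"grip": 1},{"slide": [0,0,0],"turn": [0,0,0],"grip": 1},{"slide": [-0.0007,0,0],"turn": [0,0,0],"grip": 1},{"slide": [-0.0007,0,0],"turn": [0,0,0],"grip": 1},{"slide": [-0.0007,0,0],"turn": [0,0,0],"grip": 1},{"slide": [-0.0007,0,0],"turn": [0,0,0],"grip": 1}])

```text
clock: 17.78
eef_pos: [0.4014, -0.172, 0.0189]
tool_rot: [0.759, 0.651, -0.001, 0.001]
ft_force: [-1.7, -7.0, -0.8]
grip_width: 0.0001
```

>>> step_arm(increments=[{"slide": [-0.0007,0,0],"turn": [0,0,0],"grip": 1},{"slide": [-0.0007,0,0],"turn": [0,0,0],"grip": 1},{"slide": [-0.0007,0,0],"turn": [0,0,0],"grip": 1},{"slide": [-0.0007,0,0],"turn": [0,0,0],"grip": 1},{"slide": [0,0,0],"turn": [0,0,0],"grip": 1}])

```text
clock: 18.2
eef_pos: [0.401, -0.1731, 0.0187]
tool_rot: [0.759, 0.651, -0.0, 0.0]
ft_force: [-0.9, -4.4, -1.5]
grip_width: 0.0002
```

>>> step_arm(increments=[{"slide": [-0.0004,0,0],"turn": [0,0,0],"grip": 1},{"slide": [-0.0004,0,0],"turn": [0,0,0],"grip": 1},{"slide": [-0.0004,0,0],"turn": [0,0,0],"grip": 1},{"slide": [-0.0004,0,0],"turn": [0,0,0],"grip": 1},{"slide": [-0.0004,0,0],"turn": [0,0,0],"grip": 1},{"slide": [-0.0004,0,0],"turn": [0,0,0],"grip": 1},{"slide": [-0.0004,0,0],"turn": [0,0,0],"grip": 1},{"slide": [-0.0004,0,0],"turn": [0,0,0],"grip": 1},{"slide": [0,0,0],"turn": [0,0,0],"grip": 1}])

```text
clock: 18.95
eef_pos: [0.4005, -0.176, 0.0187]
tool_rot: [0.759, 0.651, 0.0, -0.0]
ft_force: [-0.1, 0.6, -0.3]
grip_width: -0.0002
```

>>> step_arm(increments=[{"slide": [-0.003,0,0],"turn": [0,0,0],"grip": 1},{"slide": [-0.01,0,0],"turn": [0,0,0],"grip": 1},{"slide": [-0.02,0,0],"turn": [0,0,0],"grip": 1},{"slide": [-0.02,0,0],"turn": [0,0,0],"grip": 1},{"slide": [0,0,-0.04],"turn": [0,0,0],"grip": 1},{"slide": [0,0,-0.04],"turn": [0,0,0],"grip": 1},{"slide": [0,0,-0.04],"turn": [0,0,0],"grip": 1},{"slide": [-0.035,-0.03,0],"turn": [0,0,0],"grip": 1},{"slide": [-0.035,-0.03,0],"turn": [0,0,0],"grip": 1},{"slide": [-0.035,-0.03,0],"turn": [0,0,0],"grip": 1},{"slide": [-0.035,-0.03,0],"turn": [0,0,0],"grip": 1},{"slide": [0,0,0],"turn": [0,0,0],"grip": 1}])

```text
clock: 19.95
eef_pos: [0.2607, -0.3418, 0.1391]
tool_rot: [0.762, 0.647, -0.002, 0.0]
ft_force: [0.5, 0.4, 0.1]
grip_width: 0.0003
```

```bash
python3 -c "
from h import *
st()
p,d=snap('side','side6')
a=cv2.resize(p[130:290,230:430,::-1],(500,400),interpolation=cv2.INTER_CUBIC)
cv2.imwrite('pics/side6c.png',a)
p,d=snap('top','top6')
cv2.imwrite('pics/top6c.png',cv2.resize(p[140:240,200:400,::-1],None,fx=4,fy=4,interpolation=cv2.INTER_CUBIC))
P=pts('top',d);h=P[...,2];hsv=cv2.cvtColor(p,cv2.COLOR_RGB2HSV)
roi=np.zeros(d.shape,bool);roi[140:212,215:372]=1
r=rr('top',big(roi&(hsv[...,1]>60)&(hsv[...,0]<28)&(hsv[...,2]>90)&(h>.026)&(h<.042)),.034);c=np.array(r[0])/1e3-O
print(r,'fix',c@fx,c@fy)"
```

```text
t 19.95 fix mm [-139.5 -334.7  139.1] F fix [0.5 0.4 0.1] j [-0.92  0.17 -0.34  1.06 -0.   -0.75]
((417.593017578125, -66.08927917480469), (199.47210693359375, 49.55985641479492), 81.21331024169922) fix -0.026286850991210954 -0.038330824864501956
```

View pics/side6c.png

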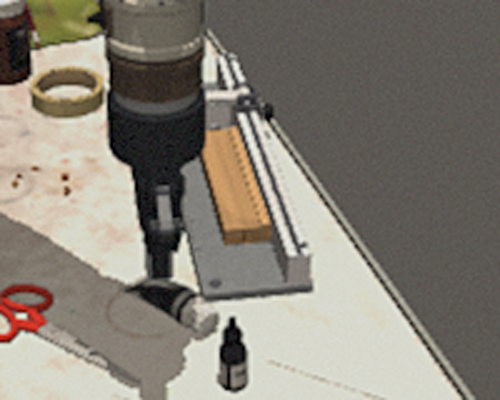

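View pics/top6c.png

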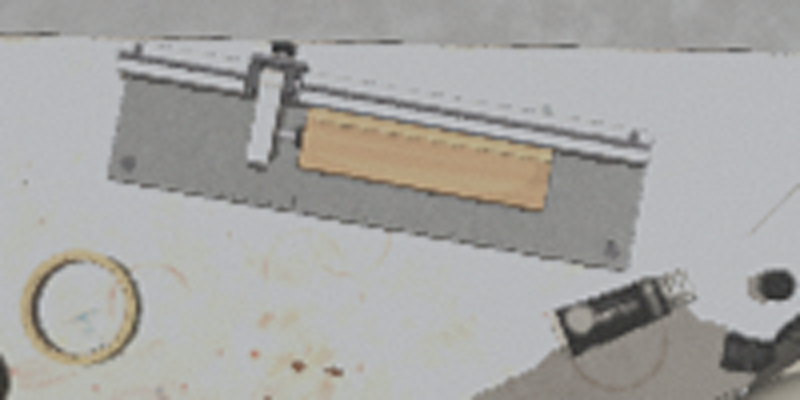

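The pictures show the bar's end on the disc (top crop (300,135)). The bar is parallel to the fence within 0.001 rad, the arm is down, and the bystanders are where they were. Handing in.

```bash
python3 -c "
from h import *
bot.job_done()"
```

```text
the job is handed in; nothing more can be done
```

I flipped the stop arm down, pressed the bar flush against the fence, and slid it onto the buffer. I then leaned on the buffer for over a second, eased off slowly and handed the job in at about 20 s of the 64 s allowed. No verdict was reported.

- **Stop arm:** I pressed it onto its hard stop with 10.9 N, with the upper face at z ≈ 65 mm. The last pictures still show it down.
- **Buffer:** I felt it at the expected spot and held for about 1.2 s. The wrist read about 13.8 N with roughly 3 mm of buffer travel. After taking off the bar's friction, that is about 12 N on the stop, and no reading came near 22 N.
- **Bar:** The last top view shows its end on the disc, parallel to the fence within 0.001 rad. Its centre measured x ≈ -26.3 mm, inside the -28 mm limit, with about 1–2 mm of camera error.
- **Bystanders:** The ink bottle, tape roll and paint tube look unmoved in the pictures; I did not measure them again.

I could not measure the small contact force left between bar and buffer. I judged it from the picture and from the slow release.

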